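Make up the weight on the desk scale

ROBOT

A 6-joint arm with a two-finger parallel gripper is mounted at the origin on the work surface; the furniture and walls round the work are solid. World frame = base frame: x ahead of the robot, y to its left, z up, the work surface at z = 0. Lengths are in m, angles in degrees, forces in N, time in s.
With the tool pointing down it reaches from about 0.4 to 0.825 m from the base axis. Payload 7 kg.
Tool frame: the origin (TCP) lies midway between the tips of the shut fingers; the grasp point (between the pads) lies 19 mm behind it; z points along the fingers, y is the line along which they close (so a half turn about z gives the same grasp; the last joint's range is limited). The gripper opens to 88 mm and grips with 3 to 60 N. Pads are 19 mm wide; open, the fingers measure 130 mm over their backs; the gripper's body (78 mm by 193 mm) begins 47 mm behind the grasp point.
Start: joints at [-51.503, 20.546, 0.682, 0, -70.136, -16.507], TCP at [0.253, -0.626, 0.227] pointing down, gripper open.
Joint ranges: [-176.03, 176.03], [-82.01, 121.73], [-58.28, 71.71], [-173.87, 95.51], [-174.79, -0.11], [-173.66, 173.66]. Speed limits (degrees/s): [136.94, 136.94, 172.46, 180, 180, 180].

INTERFACE

Orientations are given as [roll, pitch, yaw] about the fixed x, y, z axes, in that order (R = Rz(yaw) Ry(pitch) Rx(roll)).
In Python, from plant import ctrl gives the robot as it stands. The module is installed in compiled form; this text tells all that it offers.
- The arm moves only by the tool send_rows, never from a script. Its argument "plan" is a list that holds one entry, the list of rows, each a list of 6 numbers: the shift along the tool's x, y, z in cm, then the turn, a rotation vector about the tool's x, y, z in degrees. A call has 1 to 8 rows; each row is the pose to reach, as a shift and turn from the pose commanded when the call began, along the tool's axes at that moment; what a row does not reach only later rows make up. A row lasts 1/12 s, in which the tool goes at most 41.7 mm and 7.16 degrees, less where a joint would pass 70% of its speed; a pose out of reach is approached as far as the arm can. A call with a gripper value outside its range is refused whole. "fingers" is the opening, from 0 (shut) to 1 (fully open), set as the call begins (left out, the last holds). The fingers move at their own pace and stop on an object; the grip force is fixed at half the most. Time passes only in rows, so rows that repeat a pose let the fingers close. It gives the time, the measured TCP pose, the force, the opening and the grip force at its end, in the units of the state.
- ctrl.get_obs(): the state, without advancing time (a new reading comes with each control period).
- ctrl.snapshot(name): name is "side" or "top"; returns a dict with "img" (420x560x3 uint8, red, green, blue), "K" (3x3 intrinsics, pixels), "k1" (the pictures are not rectified: a ray, as slopes to the right and down, at radius r is drawn at 1 + k1 r^2 times it, then the intrinsics apply), "pose" (4x4, takes a point from camera to world coordinates). Camera axes: x right, y down, z forward; pixel columns grow to the right and rows downward; lengths in m; the calibration is good to about 2 mm. A picture is of the moment at which its call begins. There is no depth.
- ctrl.close_job(): hands the job in; it is judged then, once.
The state is a dict: "clock": time; "joint_pos": joint angles; "qvel": joint speeds; "tau": joint torques, N m; "tool_pos": TCP position; "orientation": TCP orientation; "force": force on the tool from outside, world axes, zero at the start; "moment": the same for the moment, N m; "opening": finger opening in m; "gripper_force": force on a finger pad.
Only numpy, scipy, OpenCV 4.12 (cv2) and the standard library are available. Lean on these libraries where they do the work, as an engineer would, in place of code of your own. Each camera call takes 0.05 s, during which the arm holds its last target. There are 200 camera calls.

TASK

Load the brass rings one at a time onto the post of the spring scale, feeling for the post, until the red pointer comes to rest inside the green band; leave the rings that are not needed where they lie. Lower every ring gently down to the pan or to the ring below and let go of it there: do not drop rings, press the pan anywhere near its bottom stop or push hard on the scale, and leave the other things on the table alone.

Things in the scene. Friction and masses are not known exactly. Their poses are not given: they have to be found in the camera images.
- scale: white spring scale, fixed. Origin on the table under the pan's middle, z up. Base 130 x 190 x 34 mm, from -70 to +120 mm along its own y. A 34 mm wide white dial plate with black marks every 5 mm and a green band stands at +77 to +111 mm along its own y, top 107 mm above the table. More than 15 N on the scale by anything is too rough
- pan_centre (a point): middle of the top face of the round pan (80 mm across; 105 mm up at reading 0; sinks straight down). A steel post 10 mm thick rises 44 mm from the pan, tip edge bevelled 1.5 mm. It is eccentric: 8 mm from this point, in a direction not measured, new each time, firm under light forces. Find it by sliding a ring on its tip, lightly pressed, till it drops over (2 mm play); three rings fit
- pan (a joint): scale reading: how far the pan and its red pointer have sunk (m, 0 to 0.060, the bottom stop). Soft spring, about 137 N/m: a ring adds about 0.010, a push of 1 N about 0.0073. Empty it reads 0.005 to 0.018, new each time. Green band: 0.030 to 0.042; two or three rings are needed. Beyond 0.055 it is overloaded
- ring_a: brass ring weight, outside 46 mm, hole 14 mm, 12 mm thick, 140 g, lying flat on the table at the start; all four are alike. Origin: centre of the underside; z up. Grip it across its outside diameter
- ring_b: brass ring weight, outside 46 mm, hole 14 mm, 12 mm thick, 140 g, lying flat on the table at the start; all four are alike. Origin: centre of the underside; z up. Grip it across its outside diameter
- ring_c: brass ring weight, outside 46 mm, hole 14 mm, 12 mm thick, 140 g, lying flat on the table at the start; all four are alike. Origin: centre of the underside; z up. Grip it across its outside diameter
- ring_d: brass ring weight, outside 46 mm, hole 14 mm, 12 mm thick, 140 g, lying flat on the table at the start; all four are alike. Origin: centre of the underside; z up. Grip it across its outside diameter
- car_yellow: yellow toy car, 32 x 62 x 29 mm, bystander; origin under its middle
- eraser: white eraser in a blue sleeve, 21 x 45 x 13 mm, bystander; origin under its middle
- thread_reel: reel of red thread standing upright, 28 mm across, 40 mm tall, bystander; origin under its middle
Things that resemble listed ones, but are neither listed nor needed, are in the scene too. What is shaped like the ring_b but turquoise or white is not meant.

How it is judged:
By the outcome, as a careful person would: the job done as asked, in the order asked, and still so for the second after the job is handed in, with the robot touching nothing.
It also fails if it takes over 72 s, if anything falls off the work surface, if the arm or the gripper's body presses on something with over 40 N, if the wrist force passes 120 N, or if a joint passes its speed limit or range.

## Working session

There is one attempt and no reset: what is moved stays moved. The work goes in short steps, Python scripts to look and compute and a tool call to move; the robot and the scene stay as the last step left them, time stands still between calls to the robot, and variables do not carry over. Pictures are saved under pics/ and viewed, at most 10 in all, crops included, and the job is handed in when it is done.

Besides the shell and the picture viewer there is one more tool, called after "Emit:" by a JSON object that holds its "name" and its "arguments". send_rows: Moves the arm, as the interface text tells. Its arguments: {"type":"object","properties":{"plan":{"type":"array","items":{"type":"array","items":{"type":"array","items":{"type":"number"}}}},"fingers":{"type":"number"}},"required":["plan"]}

```bash
mkdir -p pics
python3 - <<'E'
from plant import ctrl
import cv2
o=ctrl.get_obs(); print({k:o[k] for k in('clock','tool_pos','orientation','force','opening')})
for n in('side','top'):
    s=ctrl.snapshot(n); print(n,s['K'],s['k1'],s['pose']); cv2.imwrite(f'pics/{n}0.png',cv2.resize(s['img'][:,:,::-1],(800,600),interpolation=cv2.INTER_CUBIC))
E
```

```text
{'clock': 0.0, 'tool_pos': array([ 0.25255397, -0.6254587 ,  0.22566049]), 'orientation': array([ 1.79908382e+02, -7.52019459e-03, -1.58018357e+02]), 'force': array([-1.02418302, -0.24687145,  0.23344666]), 'opening': 0.0876722688729611}
side [[431.33072849   0.         281.91646557]
 [  0.         431.33072849 208.15304008]
 [  0.           0.           1.        ]] -0.038047426791021924 [[ 0.99058289 -0.08289482  0.10896784  0.33695951]
 [-0.13621549 -0.6769992   0.72326857 -0.82387531]
 [ 0.01381592 -0.73130058 -0.68191538  0.80307097]
 [ 0.          0.          0.          1.        ]]
top [[428.06065333   0.         278.33851162]
 [  0.         428.06065333 213.73099838]
 [  0.           0.           1.        ]] -0.09693056741323103 [[ 0.01190627 -0.99260476  0.12080578  0.29095444]
 [-0.99970447 -0.01437721 -0.01960285 -0.04712864]
 [ 0.02119473 -0.12053668 -0.99248259  1.35262779]
 [ 0.          0.          0.          1.        ]]
```

View pics/side0.png

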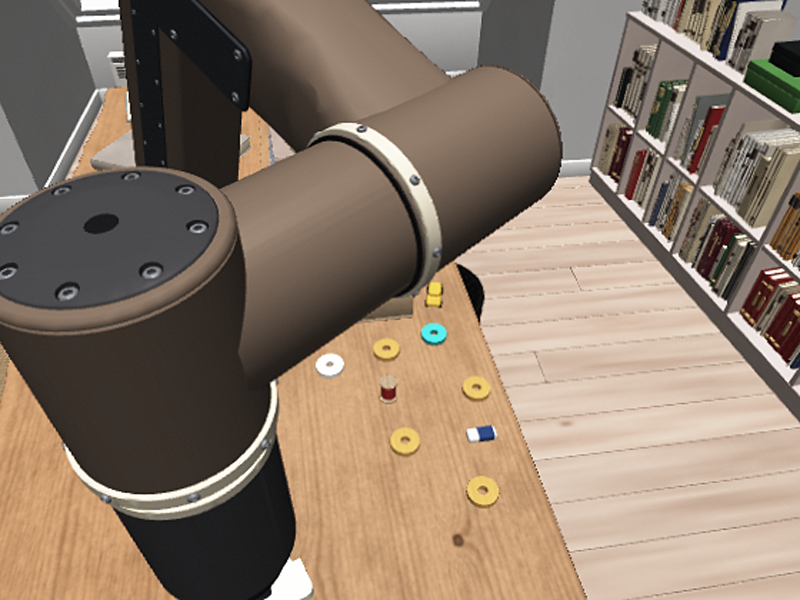

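View pics/top0.png

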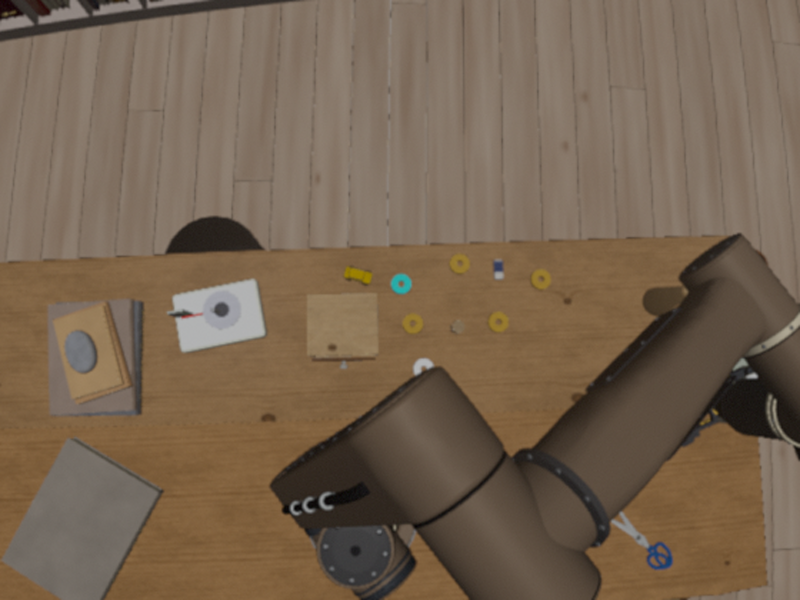

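The side view shows the rings at 800×600 px (386,349), (476,388), (405,441) and (482,491), with the scale hidden by the arm. The top view shows the rings at (460,263), (541,279), (413,323) and (499,322), the reel at (457,327), a wooden box at (342,325) and the scale pan at (221,310).

```bash
cat > h.py <<'E'
from plant import ctrl
import numpy as np, cv2
def snap(n): return ctrl.snapshot(n)
def ray(s,u,v):
    K=s['K'];d=np.array([(u-K[0,2])/K[0,0],(v-K[1,2])/K[1,1]]);x=d.copy()
    for _ in range(20): x=d/(1+s['k1']*(x@x))
    r=s['pose'][:3,:3]@np.array([*x,1]); return s['pose'][:3,3],r/np.linalg.norm(r)
def onz(s,u,v,z):
    o,r=ray(s,u,v); return o+r*(z-o[2])/r[2]
def tri(a,pa,b,pb):
    o,r=ray(a,*pa);p,q=ray(b,*pb)
    t=np.linalg.lstsq(np.c_[r,-q],p-o,rcond=None)[0]
    A=o+r*t[0];B=p+q*t[1]; return (A+B)/2,np.linalg.norm(A-B)
def proj(s,P):
    T=np.linalg.inv(s['pose']);c=T[:3,:3]@np.asarray(P)+T[:3,3];x=c[:2]/c[2];x=x*(1+s['k1']*(x@x))
    return x*s['K'][0,0]+s['K'][:2,2]
def rings(s,box,lo,hi):
    h=cv2.cvtColor(s['img'],cv2.COLOR_RGB2HSV);m=cv2.inRange(h,lo,hi);k=np.zeros_like(m);x0,y0,x1,y1=box;k[y0:y1,x0:x1]=255
    n,l,st,c=cv2.connectedComponentsWithStats(m&k)
    out=[]
    for i in range(1,n):
        if st[i,4]>40:
            (cx,cy),ax,an=cv2.fitEllipse(np.argwhere(l==i)[:,::-1].astype(np.float32)[:,None][:,0]) if 0 else (c[i],0,0)
            out.append((c[i],st[i,4],st[i,:4]))
    return out
E
python3 - <<'E'
from h import *
t=snap('top');s=snap('side')
for n,S,b in(('top',t,(230,165,400,245)),('side',s,(240,180,360,365))):
    for x in rings(S,b,(18,120,80),(32,255,255)): print(n,x[0].round(1),x[1],x[2])
f=.7
for a,b in(((413,323),(386,349)),((460,263),(476,388)),((499,322),(405,441)),((541,279),(482,491)),((357.5,274),(435,295)),((457,326),(388,380)),((410,323),(410,323))):
    print(tri(t,np.array(a)*f,s,np.array(b)*f))
print('scale corners z34',[onz(t,u*f,v*f,.034).round(3) for u,v in((173,295),(255,280),(266,338),(182,352))])
print('pan@.095',onz(t,222*f,310*f,.09), 'boxz0/.1',[onz(t,u*f,v*f,z).round(3) for z in(0,.1) for u,v in((307,294),(378,358))])
c=lambda x0,y0,x1,y1,k:cv2.resize(t['img'][y0:y1,x0:x1,::-1],None,fx=k,fy=k,interpolation=cv2.INTER_CUBIC)
cv2.imwrite('pics/c1.png',c(110,165,280,270,4.7))
E
```

```text
top [321.3 184.1] 171 [314 177  15  15]
top [250.3 192.2] 200 [240 186  22  14]
top [378.1 194.9] 175 [371 188  15  15]
top [288.6 226.1] 182 [281 219  16  15]
top [348.4 225. ] 181 [341 218  16  15]
side [303.6 205.6] 173 [298 197  12  18]
side [270.  244.2] 232 [261 237  19  16]
side [333.  271.6] 261 [324 263  19  18]
side [283.1 308.6] 320 [273 299  21  20]
side [337.5 343.8] 384 [327 333  22  23]
(array([ 0.41644401, -0.10809341,  0.00886401]), np.float64(0.0014539594209374098))
(array([ 0.55256119, -0.21231565,  0.00954347]), np.float64(0.001169197206043932))
(array([ 0.42199846, -0.29903924,  0.01034291]), np.float64(0.003284839549855016))
(array([ 0.51962102, -0.39543143,  0.00970047]), np.float64(0.0017963449168767478))
(array([0.52434946, 0.01640954, 0.00983997]), np.float64(0.0020461505363685442))
(array([ 0.40857096, -0.20196421,  0.0394958 ]), np.float64(0.0018406605877957232))
(array([ 0.43493351, -0.10115767,  0.06032702]), np.float64(0.04808338430786052))
scale corners z34 [array([0.467, 0.419, 0.034]), array([0.503, 0.239, 0.034]), array([0.376, 0.21 , 0.034]), array([0.343, 0.392, 0.034])]
pan@.095 [0.42954738 0.29362503 0.09      ] boxz0/.1 [array([0.478, 0.129, 0.   ]), array([ 0.338, -0.032,  0.   ]), array([0.464, 0.116, 0.1  ]), array([ 0.334, -0.033,  0.1  ])]
```

View pics/c1.png

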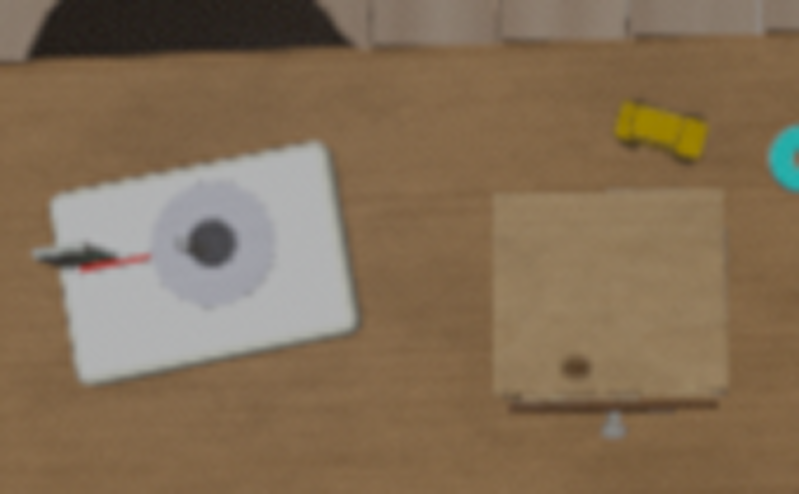

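The crop shows the scale with a pan centred at (213,244). It has a dark disc in the middle and a light streak, probably the post, toward (185,245). The dial and pointer are at the left, near (85,260). Next I'll work out the first grasp.

```bash
cat >> h.py <<'E'
from scipy.spatial.transform import Rotation as Ro
def go(x,y,z,yaw=-79):
    o=ctrl.get_obs();R=Ro.from_euler('xyz',o['orientation'],degrees=True);T=Ro.from_euler('xyz',[180,0,yaw],degrees=True)
    return (R.inv().apply(np.array([x,y,z])-o['tool_pos'])*100).round(2),(R.inv()*T).as_rotvec(degrees=True).round(2)
E
python3 - <<'E'
from h import *
t=snap('top');s=snap('side')
for n,a,b in(('c',(288.6,226.1),(270,244.2)),('b',(321.3,184.1),(333,271.6)),('a',(348.4,225),(283.1,308.6)),('d',(378.1,194.9),(337.5,343.8))):
    p,e=tri(t,a,s,b);print(n,p.round(4),e.round(4), onz(t,*a,.009).round(4),onz(s,*b,.009).round(4))
print(go(.519,-.395,.12))
for P in((.43,.295,.1),(.416,.38,.1)): print(proj(s,P))
E
```

```text
c [ 0.4163 -0.1066  0.0076] 0.001 [ 0.4157 -0.1065  0.009 ] [ 0.4167 -0.1078  0.009 ]
b [ 0.5529 -0.2104  0.0071] 0.0009 [ 0.552  -0.2101  0.009 ] [ 0.5528 -0.2118  0.009 ]
a [ 0.4225 -0.2967  0.0074] 0.0013 [ 0.4217 -0.2964  0.009 ] [ 0.423  -0.2977  0.009 ]
d [ 0.5209 -0.3942  0.0069] 0.0009 [ 0.5201 -0.3936  0.009 ] [ 0.5209 -0.3953  0.009 ]
(array([-33.34,  11.42,  10.63]), array([ 3.000e-02,  2.000e-02, -7.901e+01]))
[258.71960608 124.91379507]
[251.69598982 110.77406844]
```

Emit:
{"name": "send_rows", "arguments": {"plan": [[[-33.3,11.4,10.6,0,0,-79],[-33.3,11.4,10.6,0,0,-79],[-33.3,11.4,10.6,0,0,-79],[-33.3,11.4,10.6,0,0,-79],[-33.3,11.4,10.6,0,0,-79],[-33.3,11.4,10.6,0,0,-79],[-33.3,11.4,10.6,0,0,-79],[-33.3,11.4,10.6,0,0,-79]]]}}

```text
clock: 0.97
tool_pos: [0.4953, -0.4155, 0.1301]
orientation: [-180.0, -0.0, -100.4]
force: [0.7, -0.4, -0.2]
opening: 0.0876
gripper_force: 0.0
```

Run:
```python
from h import *
print(go(.5205,-.3945,.06))
```

```text
(array([-2.52, -2.1 ,  7.01]), array([-2.000e-02, -1.000e-02, -2.136e+01]))
```

Emit:
{"name": "send_rows", "arguments": {"plan": [[[-2.5,-2.1,6.0,0,0,-21.4],[-2.5,-2.1,6.0,0,0,-21.4],[-2.5,-2.1,6.0,0,0,-21.4],[-2.5,-2.1,6.0,0,0,-21.4],[-2.5,-2.1,6.0,0,0,-21.4],[-2.5,-2.1,6.0,0,0,-21.4]]]}}

```text
clock: 1.47
tool_pos: [0.5196, -0.3969, 0.0714]
orientation: [-179.9, -0.1, -79.6]
force: [-0.2, -0.3, -0.3]
opening: 0.0875
gripper_force: 0.0
```

Run:
```python
from h import *
print(go(.5205,-.3945,.005))
s=snap('side')
cv2.imwrite('pics/s1.png',np.hstack([cv2.resize(s['img'][70:160,200:320,::-1],None,fx=6,fy=6,interpolation=cv2.INTER_CUBIC)]))
```

```text
(array([-0.23, -0.12,  6.64]), array([-0.07, -0.06, -0.57]))
```

View pics/s1.png

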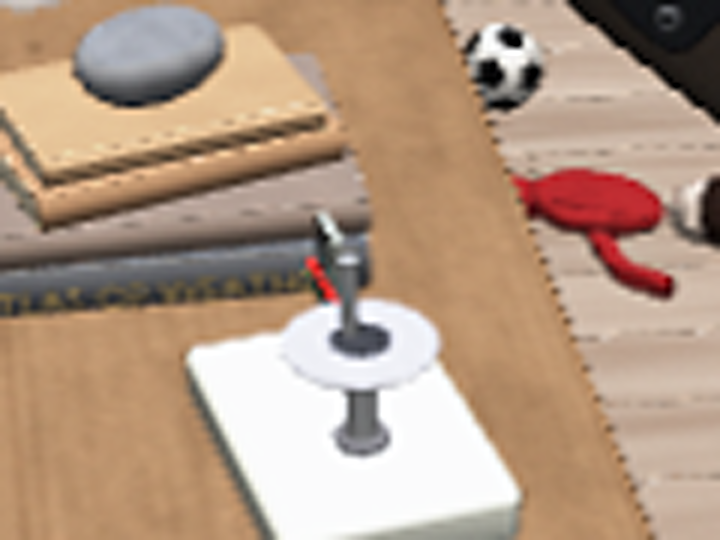

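The enlarged side view shows the pan ellipse centred at (361,343), the dark disc at its middle, the post rising left of it with its tip at about (347,259), and the red pointer near (320,280). I can triangulate the post from this.

Emit:
{"name": "send_rows", "arguments": {"plan": [[[-0.2,-0.1,4.0,0,0,-0.6],[-0.2,-0.1,6.6,0,0,-0.6],[-0.2,-0.1,6.6,0,0,-0.6],[-0.2,-0.1,6.6,0,0,-0.6]]]}}

```text
clock: 1.85
tool_pos: [0.5194, -0.3946, 0.0045]
orientation: [180.0, 0.0, -78.9]
force: [0.6, -0.1, 0.3]
opening: 0.0878
gripper_force: 0.0
```

Run:
```python
from h import *
t=snap('top');s=snap('side')
S=lambda u,v:(200+(u+.5)/6-.5,70+(v+.5)/6-.5); T=lambda u,v:(110+(u+.5)/4.7-.5,165+(v+.5)/4.7-.5)
print('pan',tri(t,T(214,244),s,S(361,343)));
print('tip',tri(t,T(184,242),s,S(347,259)))
for z in(.132,.137,.142):print(z,onz(s,*S(347,259),z))
for z in(.089,.093,.097): print(z,onz(t,*T(214,244),z),onz(s,*S(361,343),z))
h=cv2.cvtColor(t['img'],cv2.COLOR_RGB2HSV)
cv2.imwrite('pics/t2.png',cv2.resize(t['img'][195:240,115:175,::-1],None,fx=12,fy=12,interpolation=cv2.INTER_CUBIC))
print(go(.5205,-.3945,.005))
```

```text
pan (array([0.43167257, 0.29333361, 0.09427341]), np.float64(0.0023417519749489874))
tip (array([0.4269706 , 0.29973433, 0.13907215]), np.float64(0.0009752500544393224))
0.132 [0.42842638 0.3117816  0.132     ]
0.137 [0.42774488 0.30332008 0.137     ]
0.142 [0.42706338 0.29485855 0.142     ]
0.089 [0.43107951 0.29474876 0.089     ] [0.43356685 0.30181935 0.089     ]
0.093 [0.43063594 0.29366655 0.093     ] [0.43302569 0.29551356 0.093     ]
0.097 [0.43019238 0.29258434 0.097     ] [0.43248453 0.28920777 0.097     ]
(array([-0.03, -0.02,  0.09]), array([-0.07, -0.06,  0.2 ]))
```

View pics/t2.png

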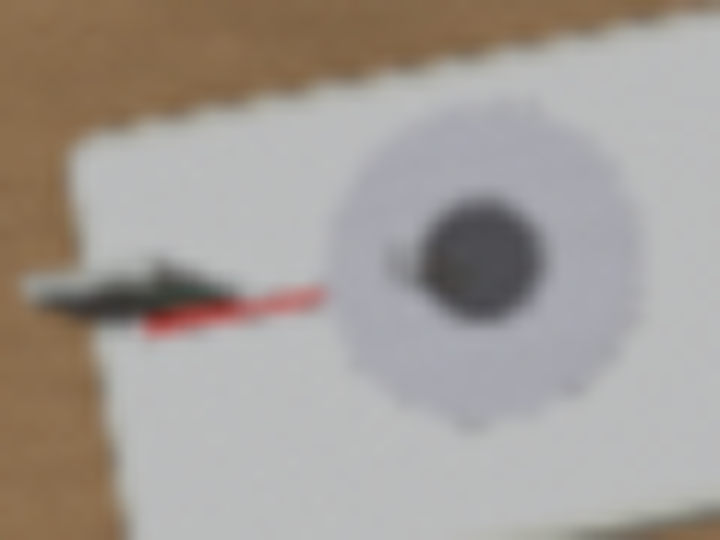

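In this crop the pan centre is at (483,263) and the post tip is a grey spot at (402,262). The post therefore sits about (−5,+6) mm from the pan centre, 8 mm in all, which agrees with the text. Next I grip ring d.

Emit:
{"name": "send_rows", "arguments": {"plan": [[[0,0,0,0,0,0],[0,0,0,0,0,0],[0,0,0,0,0,0],[0,0,0,0,0,0],[0,0,0,0,0,0],[0,0,0,0,0,0]]], "fingers": 0}}

```text
clock: 2.45
tool_pos: [0.5199, -0.3941, 0.0046]
orientation: [-180.0, -0.0, -78.7]
force: [0.8, 0.0, -0.2]
opening: 0.0532
gripper_force: 0.0
```

Emit:
{"name": "send_rows", "arguments": {"plan": [[[0,0,-3.0,0,0,0],[0,0,-7,0,0,0],[0,0,-11,0,0,0],[0,0,-15,0,0,0],[0,0,-19,0,0,0],[0,0,-19,0,0,0],[0,0,-19,0,0,0]]]}}

```text
clock: 3.03
tool_pos: [0.5214, -0.3947, 0.198]
orientation: [-179.7, -0.2, -78.7]
force: [-0.6, 1.2, -1.0]
opening: 0.0067
gripper_force: 0.0
```

Run:
```python
from h import *
o=ctrl.get_obs();print(o['force'],o['tool_pos'],go(.427,.300,.19))
s=snap('side')
h=cv2.cvtColor(s['img'],cv2.COLOR_RGB2HSV)
```

```text
[-0.61369985  1.23419121 -1.00957241] [ 0.52136911 -0.39474822  0.19796849] (array([-69.98,  -4.35,   0.57]), array([-0.3, -0.2,  0.3]))
```

I lifted before the fingers had shut. I'll reopen and check where the ring is.

Emit:
{"name": "send_rows", "arguments": {"plan": [[[0,0,0,0,0,0],[0,0,0,0,0,0],[0,0,0,0,0,0],[0,0,0,0,0,0],[0,0,0,0,0,0],[0,0,0,0,0,0],[0,0,0,0,0,0],[0,0,0,0,0,0]]], "fingers": 0.9}}

```text
clock: 3.75
tool_pos: [0.5199, -0.3942, 0.1943]
orientation: [180.0, 0.0, -78.7]
force: [-0.1, 0.0, -0.1]
opening: 0.051
gripper_force: 0.0
```

Run:
```python
from h import *
t=snap('top');s=snap('side')
for n,S,b in(('top',t,(230,165,400,245)),('side',s,(240,180,360,365))):
    for x in rings(S,b,(18,120,80),(32,255,255)): print(n,x[0].round(1),x[1],x[2],onz(S,*x[0],.009).round(4))
print(go(.5205,-.3945,.005))
```

```text
top [250.1 192.1] 200 [240 186  21  14] [0.5224 0.0168 0.009 ]
top [378.1 196.4] 178 [371 189  15  16] [ 0.5151 -0.3936  0.009 ]
top [284.9 224.6] 76 [281 219   9  14] [ 0.4202 -0.0949  0.009 ]
side [303.7 205.6] 170 [298 197  12  18] [0.524  0.0213 0.009 ]
side [270.  244.2] 228 [261 237  19  16] [ 0.4167 -0.1079  0.009 ]
side [283.1 308.6] 317 [273 299  21  20] [ 0.423  -0.2978  0.009 ]
side [335.1 343.9] 377 [324 333  23  23] [ 0.5159 -0.3949  0.009 ]
(array([ 0.05, -0.05, 18.94]), array([0.  , 0.  , 0.28]))
```

Emit:
{"name": "send_rows", "arguments": {"plan": [[[0,0.4,4.0,0,0,0.3],[0,0.4,8,0,0,0.3],[0,0.4,12,0,0,0.3],[0,0.4,14,0,0,0.3],[0,0.4,14,0,0,0.3],[0,0.4,14,0,0,0.3],[0,0.4,17,0,0,0.3],[0,0.4,19,0,0,0.3]]]}}

```text
clock: 4.52
tool_pos: [0.5185, -0.396, 0.0069]
orientation: [-179.7, -0.2, -79.0]
force: [-0.6, 0.1, -1.3]
opening: 0.0792
gripper_force: 0.0
```

Emit:
{"name": "send_rows", "arguments": {"plan": [[[0,0,0,0,0,0],[0,0,0,0,0,0],[0,0,0,0,0,0],[0,0,0,0,0,0],[0,0,0,0,0,0],[0,0,0,0,0,0],[0,0,0,0,0,0],[0,0,0,0,0,0]]], "fingers": 0}}

```text
clock: 5.18
tool_pos: [0.5168, -0.3953, 0.0059]
orientation: [-179.9, -0.1, -79.0]
force: [0.0, 2.0, 7.5]
opening: 0.0441
gripper_force: 30.0
```

Emit:
{"name": "send_rows", "arguments": {"plan": [[[0,0,0,0,0,0],[0,0,-2.0,0,0,0],[0,0,-6,0,0,0],[0,0,-10,0,0,0],[0,0,-14,0,0,0],[0,0,-18,0,0,0],[0,0,-18,0,0,0],[0,0,-18,0,0,0]]]}}

```text
clock: 5.85
tool_pos: [0.5173, -0.3955, 0.188]
orientation: [-179.7, -0.2, -79.0]
force: [0.1, 0.6, -2.5]
opening: 0.0443
gripper_force: 30.0
```

Run:
```python
from h import *
o=ctrl.get_obs();print(o['force'],o['tool_pos'],go(.427,.300,.19))
s=snap('side');t=snap('top')
for S,b in ((s,(240,80,400,365)),(t,(200,150,450,245))):
  for x in rings(S,b,(18,120,80),(32,255,255)): print(x[0].round(1),x[1],x[2])
print(proj(s,o['tool_pos']),proj(t,o['tool_pos']))
cv2.imwrite('pics/g.png',cv2.resize(s['img'][130:290,270:450,::-1],None,fx=4,fy=3.7))
```

```text
[ 0.07497249  0.63592497 -2.51970785] [ 0.51731831 -0.39547769  0.1879732 ] (array([-69.99,  -4.39,  -0.41]), array([-0.3 , -0.19, -0.01]))
[303.7 205.5] 169 [298 197  12  18]
[270.  244.3] 228 [261 237  19  16]
[348.5 292.6] 335 [337 280  23  23]
[283.1 308.7] 317 [273 299  21  20]
[388.9 187. ] 70 [386 180   7  14]
[250.3 192.2] 204 [240 186  22  14]
[285. 225.] 87 [281 219  10  14]
[346.1623722  291.38285991] [394.78516422 185.42818676]
```

View pics/g.png

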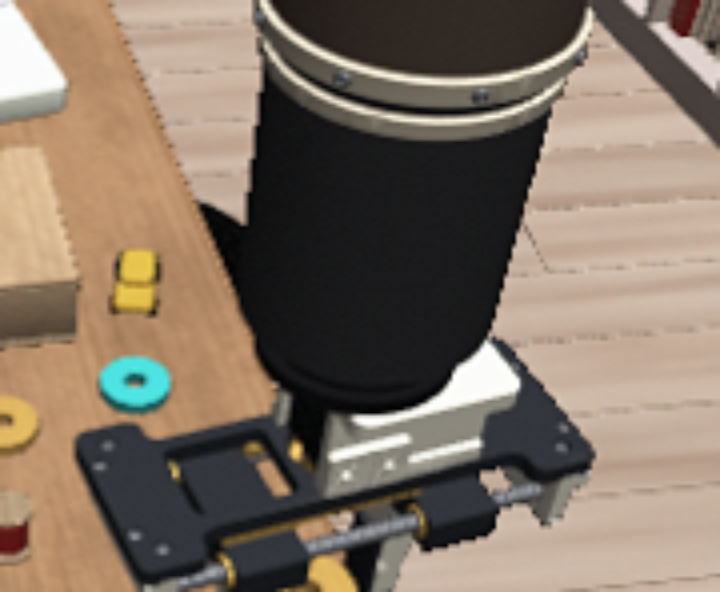

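The crop shows ring d held between the fingers at the bottom (330,575), and the wooden box is low, well under the carry height. I'll carry the ring over the scale.

Emit:
{"name": "send_rows", "arguments": {"plan": [[[-4,-0.3,0,0,0,0],[-8,-0.5,0,0,0,0],[-12,-0.8,-0.2,0,0,0],[-16,-1,-0.4,0,0,0],[-20,-1.3,-0.4,0,0,0],[-24,-1.5,-0.4,0,0,0],[-28,-1.8,-0.4,0,0,0],[-32,-2,-0.4,0,0,0]]]}}

```text
clock: 6.62
tool_pos: [0.473, -0.0754, 0.1868]
orientation: [179.8, 0.0, -79.0]
force: [1.5, 1.0, -1.3]
opening: 0.0444
gripper_force: 30.0
```

Emit:
{"name": "send_rows", "arguments": {"plan": [[[-4,-0.3,0,0,0,0],[-8,-0.5,0,0,0,0],[-12,-0.8,0,0,0,0],[-16,-1,0,0,0,0],[-20,-1.3,0,0,0,0],[-24,-1.5,0,0,0,0],[-28,-1.8,0,0,0,0],[-32,-2,0,0,0,0]]]}}

```text
clock: 7.28
tool_pos: [0.4318, 0.2422, 0.1869]
orientation: [179.9, -0.1, -79.0]
force: [1.5, 0.1, -1.7]
opening: 0.0437
gripper_force: 30.0
```

Run:
```python
from h import *
o=ctrl.get_obs();print(o['force'],o['tool_pos'],go(.427,.300,.16))
```

```text
[ 1.53742008  0.10675338 -1.72062666] [0.43182417 0.24220498 0.18693352] (array([-5.77, -0.64,  2.68]), array([ 0.13, -0.09, -0.  ]))
```

Emit:
{"name": "send_rows", "arguments": {"plan": [[[-3,-0.3,0,0,0,0],[-5.8,-0.6,1.2,0,0,0],[-5.8,-0.6,2.6,0,0,0],[-5.8,-0.6,2.6,0,0,0],[-5.8,-0.6,2.6,0,0,0],[-5.8,-0.6,2.6,0,0,0],[-5.8,-0.6,2.6,0,0,0]]]}}

```text
clock: 7.87
tool_pos: [0.4284, 0.2984, 0.1629]
orientation: [-180.0, 0.0, -79.1]
force: [0.3, -0.1, -1.6]
opening: 0.0444
gripper_force: 30.0
```

Run:
```python
from h import *
s=snap('side');fs=[]
for i in range(4): x=snap('top');fs.append(ctrl.get_obs()['force'])
o=ctrl.get_obs();print(np.array(fs).round(2),o['tool_pos'],go(.427,.300,.16))
for x in rings(s,(200,60,330,160),(18,120,80),(32,255,255)): print(x[0].round(1),x[1],x[2])
print(proj(s,o['tool_pos']))
cv2.imwrite('pics/s2.png',cv2.resize(s['img'][70:160,200:320,::-1],None,fx=6,fy=6,interpolation=cv2.INTER_CUBIC))
```

```text
[[ 0.67 -0.39 -1.36]
 [ 0.06 -0.47 -0.89]
 [ 0.01  0.57 -2.71]
 [-0.06  0.09 -1.2 ]] [0.42838863 0.29878063 0.16299132] (array([-0.15,  0.11,  0.3 ]), array([-0.04,  0.04, -0.05]))
[252.5  80.1] 44 [240  78  29   6]
[257.5 105.4] 126 [251 101  15  10]
[257.56850186 105.72310188]
```

View pics/s2.png

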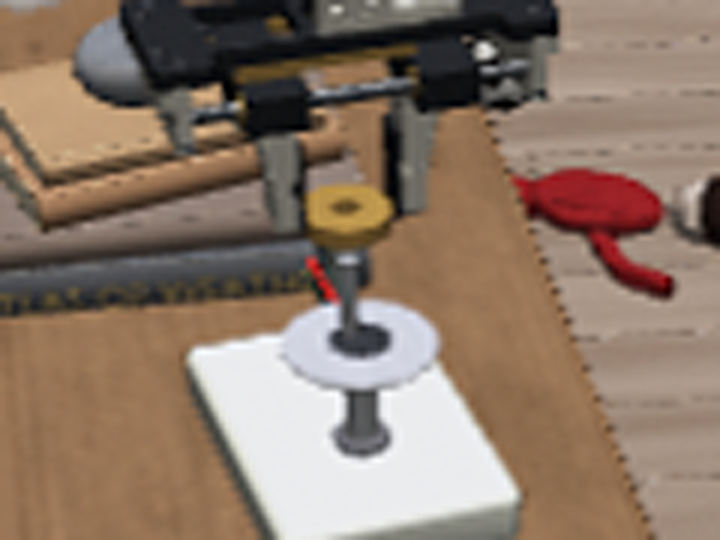

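The ring hangs over the post: hole at (346,206), post tip at (347,259), and both are in line. I'll lower it and detect pan motion in the camera.

Emit:
{"name": "send_rows", "arguments": {"plan": [[[-0.14,0.07,0.8,0,0,0],[-0.14,0.07,1.2,0,0,0],[-0.14,0.07,1.5,0,0,0],[-0.14,0.07,1.8,0,0,0],[-0.14,0.07,2.1,0,0,0],[-0.14,0.07,2.4,0,0,0],[-0.14,0.07,2.4,0,0,0],[-0.14,0.07,2.4,0,0,0]]]}}

```text
clock: 8.78
tool_pos: [0.4272, 0.3002, 0.1383]
orientation: [180.0, -0.0, -79.0]
force: [0.1, 0.5, -1.8]
opening: 0.0443
gripper_force: 30.0
```

```bash
cat >> h.py <<'E'
def panz(s):
    "pan top z: slide the template of the pan's lower half from the reference (z=REF)"
    k=8;ref=cv2.imread('pics/ref.png');im=s['img'][:,:,::-1]
    up=lambda a:cv2.resize(np.ascontiguousarray(a),None,fx=k,fy=k,interpolation=cv2.INTER_CUBIC)
    T=up(ref[128:136,246:275]);W=up(im[118:165,243:278])
    m=cv2.matchTemplate(W,T,cv2.TM_CCOEFF_NORMED);_,v,_,l=cv2.minMaxLoc(m)
    dv=l[1]/k-10; base=proj(s,(.4317,.2933,.094))
    f=np.array([proj(s,(.4317,.2933,.094-d))[1]-base[1] for d in np.linspace(0,.06,61)])
    return dv,l[0]/k-3,v,(.001*np.interp(dv,f,range(61)) if dv>=0 else dv*.0025)
def report():
    s=snap('side');fs=[ctrl.get_obs()['force']]
    for i in range(3): snap('top');fs.append(ctrl.get_obs()['force'])
    o=ctrl.get_obs();print('clock',o['clock'],'F',np.mean(fs,0).round(2),'tcp',o['tool_pos'].round(4),'op',o['opening'],'pan dv,du,score,sink',np.round(panz(s),4));return s
E
python3 - <<'E'
import cv2,numpy as np
# reference from the native-res content of s2.png (6x cubic)
im=cv2.imread('pics/s2.png');r=np.zeros((420,560,3),np.uint8);r[70:160,200:320]=cv2.resize(im,(120,90),interpolation=cv2.INTER_AREA);cv2.imwrite('pics/ref.png',r)
E
python3 - <<'E'
from h import *
s=report();cv2.imwrite('pics/s3.png',s['img'][:,:,::-1])
print(proj(s,(.4275,.3,.139)),proj(s,(.4275,.3,.163)))
E
```

```text
clock 8.9833 F [ 0.39 -0.41 -1.12] tcp [0.4272 0.3004 0.1386] op 0.04413188016346783 pan dv,du,score,sink [-1.250e-01  0.000e+00  9.891e-01 -3.000e-04]
[257.42393108 112.73823463] [257.22629218 105.52856435]
```

Emit:
{"name": "send_rows", "arguments": {"plan": [[[0,0,0.3,0,0,0],[0,0,0.6,0,0,0],[0,0,0.8,0,0,0],[0,0,0.8,0,0,0]]]}}

```text
clock: 9.32
tool_pos: [0.427, 0.3001, 0.1298]
orientation: [180.0, -0.0, -79.0]
force: [-0.6, 0.5, -0.9]
opening: 0.0439
gripper_force: 30.0
```

Run:
```python
from h import *
s=report();cv2.imwrite('pics/s4.png',cv2.resize(s['img'][85:145,220:300,::-1],None,fx=9,fy=9,interpolation=cv2.INTER_CUBIC))
```

```text
clock 9.5167 F [-0.01  0.12 -1.52] tcp [0.4272 0.3003 0.1305] op 0.04400586019167749 pan dv,du,score,sink [0.     0.     0.9939 0.    ]
```

Emit:
{"name": "send_rows", "arguments": {"plan": [[[0,0,0.4,0,0,0],[0,0,0.8,0,0,0],[0,0,1.2,0,0,0],[0,0,1.6,0,0,0],[0,0,2.0,0,0,0],[0,0,2.4,0,0,0],[0,0,2.4,0,0,0],[0,0,2.4,0,0,0]]]}}

```text
clock: 10.18
tool_pos: [0.4271, 0.3002, 0.1062]
orientation: [180.0, -0.0, -79.0]
force: [0.1, -0.1, -0.5]
opening: 0.0439
gripper_force: 30.0
```

Run:
```python
from h import *
report()
```

```text
clock 10.3833 F [-0.18 -0.55 -1.35] tcp [0.4273 0.3004 0.1067] op 0.04463454579453655 pan dv,du,score,sink [-1.250e-01  0.000e+00  9.872e-01 -3.000e-04]
```

Emit:
{"name": "send_rows", "arguments": {"plan": [[[0,0,0.3,0,0,0],[0,0,0.6,0,0,0],[0,0,0.9,0,0,0],[0,0,1.2,0,0,0],[0,0,1.5,0,0,0],[0,0,1.5,0,0,0],[0,0,1.5,0,0,0]]]}}

```text
clock: 10.97
tool_pos: [0.4271, 0.3002, 0.0912]
orientation: [180.0, -0.0, -79.0]
force: [-1.2, 0.2, 0.5]
opening: 0.0439
gripper_force: 30.0
```

Run:
```python
from h import *
s=report();cv2.imwrite('pics/s5.png',cv2.resize(s['img'][85:145,220:300,::-1],None,fx=9,fy=9,interpolation=cv2.INTER_CUBIC))
```

```text
clock 11.1667 F [-0.54 -0.44 -0.38] tcp [0.4271 0.3002 0.0915] op 0.04418164377176912 pan dv,du,score,sink [2.75   0.25   0.8356 0.0097]
```

View pics/s5.png

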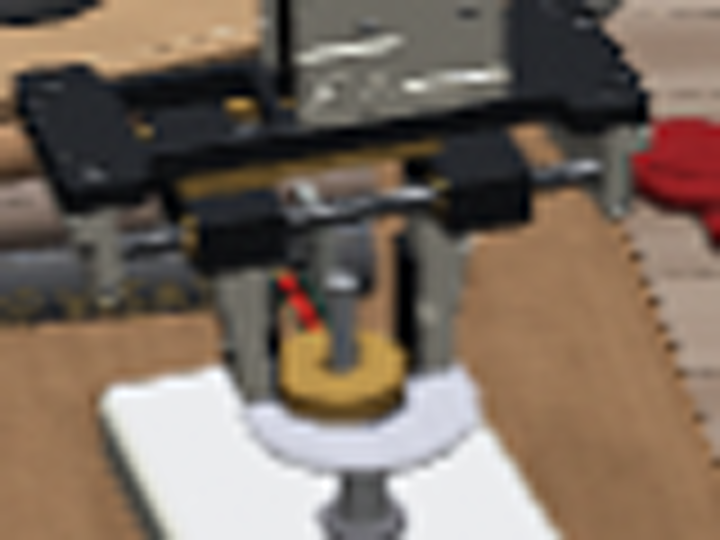

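The post stands up through ring d, which sits on the pan. The pan has sunk about 9 mm. Releasing now and going up.

Emit:
{"name": "send_rows", "arguments": {"plan": [[[0,0,0,0,0,0],[0,0,0,0,0,0],[0,0,0,0,0,0],[0,0,0,0,0,0],[0,0,0,0,0,0],[0,0,0,0,0,0]]], "fingers": 0.75}}

```text
clock: 11.67
tool_pos: [0.4272, 0.3003, 0.0915]
orientation: [-180.0, 0.0, -79.0]
force: [-0.4, 0.0, -0.4]
opening: 0.0657
gripper_force: 0.0
```

Emit:
{"name": "send_rows", "arguments": {"plan": [[[0,0,-0.8,0,0,0],[0,0,-3,0,0,0],[0,0,-6,0,0,0],[0,0,-10,0,0,0],[0,0,-10,0,0,0]]]}}

```text
clock: 12.08
tool_pos: [0.4302, 0.3029, 0.1995]
orientation: [-179.4, 0.3, -78.9]
force: [1.4, 2.3, 1.4]
opening: 0.0656
gripper_force: 0.0
```

Run:
```python
from h import *
report(); print(go(.4225,-.297,.19)); print(go(.4225,-.297,.005))
```

```text
clock 12.2833 F [-0.2  -0.18 -0.52] tcp [0.4268 0.3    0.1913] op 0.06579047268622544 pan dv,du,score,sink [3.     0.25   0.8344 0.0106]
(array([58.52, 11.78,  0.13]), array([ 0.02,  0.01, -0.03]))
(array([58.53, 11.78, 18.63]), array([ 0.02,  0.01, -0.03]))
```

Emit:
{"name": "send_rows", "arguments": {"plan": [[[4,0.8,0,0,0,0],[8,1.6,0,0,0,0],[12,2.4,0,0,0,0],[16,3.2,0,0,0,0],[20,4,0,0,0,0],[24,4.8,0,0,0,0],[28,5.6,0,0,0,0],[32,6.4,0,0,0,0]]], "fingers": 0.8}}

```text
clock: 12.95
tool_pos: [0.4241, -0.028, 0.1906]
orientation: [179.9, -0.0, -79.0]
force: [1.0, 0.5, 0.2]
opening: 0.0699
gripper_force: 0.0
```

Emit:
{"name": "send_rows", "arguments": {"plan": [[[4,0.8,0,0,0,0],[8,1.6,0,0,0,0],[12,2.4,0,0,0,0],[16,3.2,0,0,0,0],[20,4,0,0,0,0],[23.5,4.8,1,0,0,0],[26.5,5.4,4,0,0,0],[26.5,5.4,8,0,0,0]]]}}

```text
clock: 13.62
tool_pos: [0.4242, -0.3013, 0.1119]
orientation: [-179.8, -0.2, -79.2]
force: [1.5, -0.5, -0.6]
opening: 0.0702
gripper_force: 0.0
```

Emit:
{"name": "send_rows", "arguments": {"plan": [[[0,0,4,0,0,0],[0,0,6,0,0,0],[0,0,6,0,0,0],[0,0,6,0,0,0]]]}}

```text
clock: 13.95
tool_pos: [0.4215, -0.2963, 0.0501]
orientation: [179.8, 0.1, -79.0]
force: [0.4, 0.7, 0.5]
opening: 0.0698
gripper_force: 0.0
```

Run:
```python
from h import *
report(); print(go(.4225,-.297,.005))
```

```text
clock 14.15 F [ 0.14 -0.23  0.42] tcp [ 0.4242 -0.2967  0.0532] op 0.0701011292593892 pan dv,du,score,sink [-6.875  -2.375   0.3324 -0.0172]
(array([-0.01,  0.18,  4.82]), array([-0.16, -0.09,  0.03]))
```

Emit:
{"name": "send_rows", "arguments": {"plan": [[[0,0.1,1.5,0,0,0],[0,0.1,3,0,0,0],[0,0.1,4.2,0,0,0],[0,0.1,4.8,0,0,0],[0,0.1,4.8,0,0,0],[0,0.1,4.8,0,0,0]]]}}

```text
clock: 14.65
tool_pos: [0.4225, -0.2968, 0.0043]
orientation: [-179.9, -0.0, -79.0]
force: [-0.4, 0.6, -0.0]
opening: 0.0699
gripper_force: 0.0
```

Emit:
{"name": "send_rows", "arguments": {"plan": [[[0,0,0,0,0,0],[0,0,0,0,0,0],[0,0,0,0,0,0],[0,0,0,0,0,0],[0,0,0,0,0,0],[0,0,0,0,0,0],[0,0,0,0,0,0],[0,0,0,0,0,0]]], "fingers": 0}}

```text
clock: 15.32
tool_pos: [0.4223, -0.2968, 0.0039]
orientation: [-180.0, -0.0, -79.0]
force: [-0.5, 1.8, 5.8]
opening: 0.0448
gripper_force: 30.0
```

Emit:
{"name": "send_rows", "arguments": {"plan": [[[0,0,-2,0,0,0],[0,0,-6,0,0,0],[0,0,-10,0,0,0],[0,0,-14,0,0,0],[0,0,-18.5,0,0,0],[0,0,-18.5,0,0,0],[0,0,-18.5,0,0,0]]]}}

```text
clock: 15.9
tool_pos: [0.4232, -0.2971, 0.1913]
orientation: [-179.7, -0.1, -79.0]
force: [0.4, 0.3, -1.9]
opening: 0.045
gripper_force: 30.0
```

Run:
```python
from h import *
s=report(); print(go(.4272,.3003,.19))
for x in rings(s,(240,190,360,365),(18,120,80),(32,255,255)): print(x[0].round(1),x[1],x[2])
print(proj(s,ctrl.get_obs()['tool_pos']))
```

```text
clock 16.1 F [-0.09  0.1  -1.8 ] tcp [ 0.4207 -0.2962  0.1866] op 0.044561255176648926 pan dv,du,score,sink [-2.375   2.      0.3137 -0.0059]
(array([-58.44, -11.99,  -0.27]), array([ 0.16,  0.1 , -0.03]))
[285.2 252. ] 385 [275 241  23  22]
[333.  271.7] 254 [324 263  19  18]
[283.27595997 254.21925271]
```

Emit:
{"name": "send_rows", "arguments": {"plan": [[[-4,-0.8,0,0,0,0],[-8,-1.6,0,0,0,0],[-12,-2.4,0,0,0,0],[-16,-3.2,0,0,0,0],[-20,-4,0,0,0,0],[-24,-4.8,0,0,0,0],[-28,-5.7,0,0,0,0],[-32,-6.6,0,0,0,0]]]}}

```text
clock: 16.77
tool_pos: [0.4244, 0.0316, 0.1872]
orientation: [179.9, -0.0, -79.0]
force: [1.3, -0.2, -1.4]
opening: 0.045
gripper_force: 30.0
```

Emit:
{"name": "send_rows", "arguments": {"plan": [[[-4,-0.8,0,0,0,0],[-8,-1.6,0,0,0,0],[-12,-2.4,0,0,0,0],[-16,-3.2,0,0,0,0],[-20,-4.1,0,0,0,0],[-24,-4.9,1,0,0,0],[-26.4,-5.4,2.5,0,0,0],[-26.4,-5.4,2.5,0,0,0]]]}}

```text
clock: 17.43
tool_pos: [0.4271, 0.3025, 0.1589]
orientation: [179.7, -0.2, -78.9]
force: [-1.0, -1.1, -2.0]
opening: 0.0449
gripper_force: 30.0
```

Emit:
{"name": "send_rows", "arguments": {"plan": [[[0,0,0,0,0,0],[0,0,0,0,0,0],[0,0,0,0,0,0]]]}}

```text
clock: 17.68
tool_pos: [0.4282, 0.2985, 0.163]
orientation: [180.0, -0.1, -79.0]
force: [0.7, -0.0, -0.6]
opening: 0.0448
gripper_force: 30.0
```

Run:
```python
from h import *
s=report(); print(go(.4272,.3003,.15))
for x in rings(s,(240,85,290,160),(18,120,80),(32,255,255)): print(x[0].round(1),x[1],x[2])
print(proj(s,ctrl.get_obs()['tool_pos']))
cv2.imwrite('pics/s6.png',cv2.resize(s['img'][85:145,220:300,::-1],None,fx=9,fy=9,interpolation=cv2.INTER_CUBIC))
```

```text
clock 17.8833 F [ 0.22 -0.08 -1.18] tcp [0.4286 0.2989 0.164 ] op 0.044867387792188435 pan dv,du,score,sink [3.     0.125  0.8357 0.0106]
(array([-0.17,  0.11,  1.4 ]), array([-0.04,  0.04, -0.07]))
[257.6 105. ] 129 [251 100  15  11]
[257.2 126.5] 99 [251 122  14  10]
[257.63688238 105.40646404]
```

View pics/s6.png

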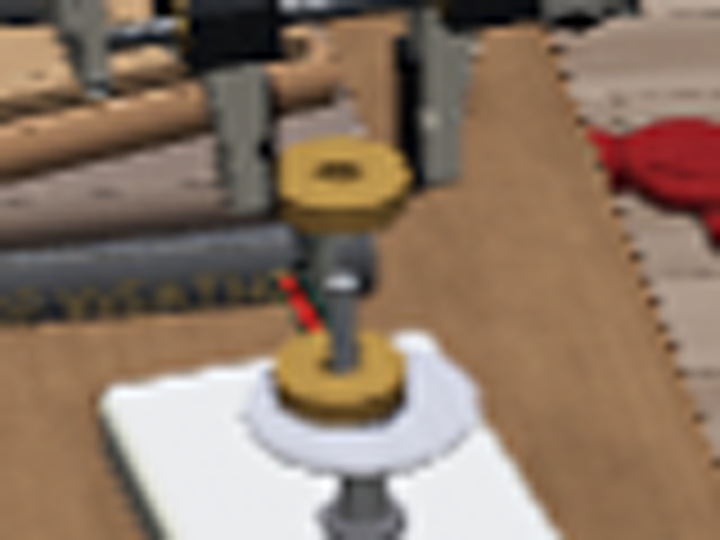

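Ring d rests on the pan and ring a hangs straight above the post tip (342,282). Lowering.

Emit:
{"name": "send_rows", "arguments": {"plan": [[[-0.17,0.11,1,0,0,0],[-0.17,0.11,2,0,0,0],[-0.17,0.11,2.7,0,0,0],[-0.17,0.11,3.1,0,0,0],[-0.17,0.11,3.5,0,0,0],[-0.17,0.11,3.9,0,0,0],[-0.17,0.11,3.9,0,0,0],[-0.17,0.11,3.9,0,0,0]]]}}

```text
clock: 18.55
tool_pos: [0.427, 0.301, 0.1243]
orientation: [180.0, -0.0, -79.0]
force: [-0.3, 0.7, -1.2]
opening: 0.045
gripper_force: 30.0
```

Run:
```python
from h import *
s=report()
```

```text
clock 18.75 F [-0.22  0.23 -1.38] tcp [0.427  0.3011 0.1247] op 0.04508729201218632 pan dv,du,score,sink [2.875  0.125  0.8317 0.0102]
```

Emit:
{"name": "send_rows", "arguments": {"plan": [[[0,0,0.4,0,0,0],[0,0,0.8,0,0,0],[0,0,1.2,0,0,0],[0,0,1.6,0,0,0],[0,0,2.0,0,0,0],[0,0,2.0,0,0,0],[0,0,2.0,0,0,0]]]}}

```text
clock: 19.33
tool_pos: [0.4269, 0.3009, 0.1041]
orientation: [180.0, -0.0, -79.0]
force: [0.7, -0.3, -1.3]
opening: 0.0448
gripper_force: 30.0
```

Run:
```python
from h import *
s=report()
```

```text
clock 19.5333 F [ 0.19  0.2  -1.04] tcp [0.4269 0.3009 0.1046] op 0.04497058444121321 pan dv,du,score,sink [3.     0.125  0.8349 0.0106]
```

Emit:
{"name": "send_rows", "arguments": {"plan": [[[0,0,0.3,0,0,0],[0,0,0.6,0,0,0],[0,0,0.9,0,0,0],[0,0,1.1,0,0,0],[0,0,1.3,0,0,0],[0,0,1.3,0,0,0],[0,0,1.3,0,0,0]]]}}

```text
clock: 20.12
tool_pos: [0.4269, 0.3009, 0.0913]
orientation: [180.0, -0.0, -79.0]
force: [-0.6, 1.2, -0.5]
opening: 0.0446
gripper_force: 30.0
```

Run:
```python
from h import *
s=report()
```

```text
clock 20.3167 F [-0.61  0.23  0.25] tcp [0.4269 0.3009 0.0915] op 0.04452605529509835 pan dv,du,score,sink [ 5.5    -0.375   0.7588  0.0196]
```

Emit:
{"name": "send_rows", "arguments": {"plan": [[[0,0,0,0,0,0],[0,0,0,0,0,0],[0,0,0,0,0,0],[0,0,0,0,0,0],[0,0,0,0,0,0],[0,0,0,0,0,0]]], "fingers": 0.75}}

```text
clock: 20.82
tool_pos: [0.427, 0.301, 0.0915]
orientation: [-180.0, 0.0, -79.0]
force: [-0.4, -0.8, -1.0]
opening: 0.0655
gripper_force: 0.0
```

Emit:
{"name": "send_rows", "arguments": {"plan": [[[0,0,-0.8,0,0,0],[0,0,-3,0,0,0],[0,0,-6,0,0,0],[0,0,-10,0,0,0],[4,0.8,-10,0,0,0],[8,1.6,-10,0,0,0],[12,2.4,-10,0,0,0],[12,2.4,-10,0,0,0]]]}}

```text
clock: 21.48
tool_pos: [0.4247, 0.1736, 0.1922]
orientation: [180.0, 0.0, -79.2]
force: [-0.6, -0.0, -0.6]
opening: 0.0656
gripper_force: 0.0
```

Run:
```python
from h import *
s=report();t=snap('top')
a=cv2.resize(s['img'][90:150,225:295,::-1],None,fx=9,fy=9,interpolation=cv2.INTER_CUBIC)
cv2.imwrite('pics/s7.png',a)
```

```text
clock 21.6833 F [-0.31  0.04  0.25] tcp [0.4266 0.1789 0.1921] op 0.06584330091761637 pan dv,du,score,sink [ 5.75   -0.625   0.7467  0.0205]
```

View pics/s7.png

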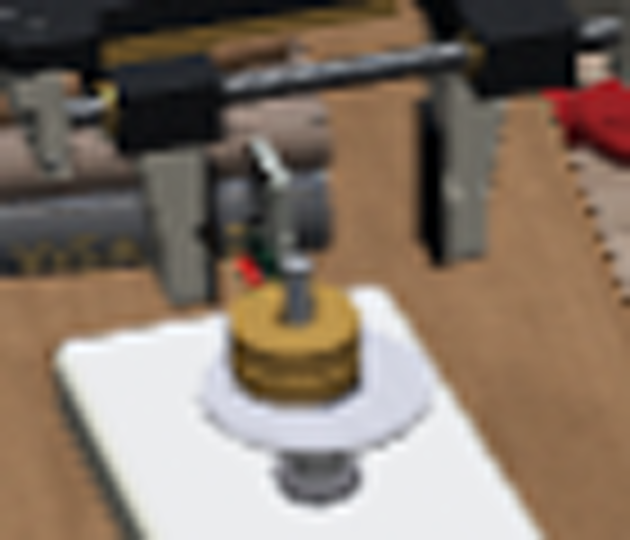

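Two rings are stacked on the post, with the pointer at (248,268) just left of the green spot at (262,245). The kinematic reading comes out near 0.030, which is borderline, so I'll check the dial numerically.

Run:
```python
from h import *
s=snap('side');t=snap('top')
im=s['img'].astype(int)
print('side r-g / g-r maps, rows100-124 cols246-262')
for v in range(102,125):
    print(v,' '.join('%3d,%3d,%3d'%tuple(im[v,u]) for u in range(248,261)))
im=t['img'].astype(int)
print('top')
for v in range(214,225):
    print(v,' '.join('%3d,%3d,%3d'%tuple(im[v,u]) for u in range(122,140)))
# plate model: own y dir angle from base corners; face points
a=np.deg2rad(101);ey=np.array([np.cos(a),np.sin(a),0]);ex=np.array([ey[1],-ey[0],0]);c=np.array([.4315,.294,0])
for y in(.077,.111):
  for z in(.107,.09,.08,.07,.06,.05,.034): P=c+ey*y+[0,0,z];print(y,z,proj(s,P).round(1),proj(t,P).round(1))
```

```text
side r-g / g-r maps, rows100-124 cols246-262
102  15, 16, 17   8, 10, 12  79, 69, 66 137,121,113 153,135,125 153,135,126 152,133,125 151,132,124 151,133,125 150,132,123 150,133,124 148,131,123 141,127,120
103   9, 11, 14   9, 12, 15  74, 66, 64 135,118,111 155,135,126 157,136,126 151,131,121 152,134,124 153,136,125 150,134,123 146,131,119 125,109,100 102, 89, 82
104  26, 24, 24  43, 38, 37  74, 67, 63 111, 98, 90 122,107, 98 134,118,110 144,127,118 140,122,113 140,123,113 138,120,110 136,117,107 132,116,106 133,117,108
105 108, 96, 89 143,125,114 139,121,111 132,115,104 133,119,108 156,151,144 149,141,134 124,106, 96 121,104, 94 122,106, 95 120,104, 94 118,103, 92 116,100, 90
106  72, 69, 65  97, 85, 78 118,101, 92 115, 97, 88  69, 59, 53 142,150,149 177,182,176 124,115,106  96, 79, 72  96, 81, 73  92, 79, 71  88, 76, 68  85, 73, 66
107  59, 58, 57  61, 51, 47  91, 78, 70  86, 74, 65  59, 50, 46  79, 79, 77 180,187,184 164,168,166  69, 57, 51  67, 55, 49  64, 55, 48  63, 54, 48  59, 51, 45
108  52, 51, 47  40, 34, 30  62, 52, 45  60, 51, 45  50, 44, 40  27, 26, 24 162,169,167 185,191
[... 4896 characters left out ...]
, 72, 60  83, 70, 56  83, 70, 59  83, 69, 58  81, 68, 56  79, 66, 56  78, 66, 54  75, 63, 51  75, 63, 53  74, 62, 53  71, 60, 50  70, 58, 50  68, 56, 46
0.077 0.107 [252.2 110.5] [128.2 220.3]
0.077 0.09 [252.3 115.2] [130.  220.9]
0.077 0.08 [252.4 118. ] [131.1 221.2]
0.077 0.07 [252.5 120.7] [132.1 221.6]
0.077 0.06 [252.6 123.4] [133.2 221.9]
0.077 0.05 [252.7 126.1] [134.2 222.2]
0.077 0.034 [252.9 130.4] [135.8 222.7]
0.111 0.107 [249.2 105.3] [117.  222.3]
0.111 0.09 [249.4 110. ] [118.9 222.9]
0.111 0.08 [249.5 112.7] [120.1 223.2]
0.111 0.07 [249.7 115.4] [121.2 223.5]
0.111 0.06 [249.8 118.1] [122.3 223.8]
0.111 0.05 [249.9 120.8] [123.4 224.2]
0.111 0.034 [250. 125.] [125.1 224.7]
```

The dial is too coarse in the images to decide. The placing heights of both rings put the empty reading at about 0.0098, so two rings give about 0.030, right at the lower edge of the band. Three rings give about 0.040, which is inside. I'll fetch ring b and re-measure while placing it.

Emit:
{"name": "send_rows", "arguments": {"plan": [[[4,-0.5,0,0,0,0],[8,-1,0,0,0,0],[12,-1.5,0,0,0,0],[16,-2,0,0,0,0],[20,-2.5,0,0,0,0],[24,-3,0,0,0,0],[28,-3.5,0,0,0,0],[32,-4,0,0,0,0]]], "fingers": 0.8}}

```text
clock: 22.5
tool_pos: [0.5273, -0.1293, 0.1912]
orientation: [180.0, -0.0, -78.9]
force: [0.8, 0.2, -0.7]
opening: 0.0697
gripper_force: 0.0
```

Emit:
{"name": "send_rows", "arguments": {"plan": [[[4,-0.5,0,0,0,0],[8,-1,1,0,0,0],[8.6,-1,5,0,0,0],[8.6,-1,9,0,0,0],[8.6,-1,13,0,0,0],[8.6,-1,13,0,0,0],[8.6,-1,13,0,0,0],[8.6,-1,13,0,0,0]]]}}

```text
clock: 23.17
tool_pos: [0.5544, -0.2102, 0.0631]
orientation: [-179.9, -0.1, -78.9]
force: [0.8, 0.1, 1.0]
opening: 0.0701
gripper_force: 0.0
```

Run:
```python
from h import *
s=report(); print(go(.5525,-.2108,.005))
for x in rings(s,(240,190,360,365),(18,120,80),(32,255,255)): print(x[0].round(1),x[1],x[2])
```

```text
clock 23.3667 F [ 0.06  0.33 -0.17] tcp [ 0.5544 -0.2102  0.064 ] op 0.07024267720429625 pan dv,du,score,sink [ 5.75   -0.625   0.7509  0.0205]
(array([0.01, 0.22, 5.9 ]), array([-0.23, -0.07,  0.03]))
[303.7 205.5] 167 [298 197  12  18]
[270.  244.3] 225 [261 237  19  16]
[333.  271.6] 256 [324 263  19  18]
```

Emit:
{"name": "send_rows", "arguments": {"plan": [[[0,0.2,2,0,0,0],[0,0.2,4,0,0,0],[0,0.2,5.4,0,0,0],[0,0.2,5.9,0,0,0],[0,0.2,5.9,0,0,0],[0,0.2,5.9,0,0,0]]]}}

```text
clock: 23.87
tool_pos: [0.5515, -0.2109, 0.0036]
orientation: [-179.9, -0.0, -79.0]
force: [0.6, -0.9, 0.5]
opening: 0.0702
gripper_force: 0.0
```

Emit:
{"name": "send_rows", "arguments": {"plan": [[[0,0,0,0,0,0],[0,0,0,0,0,0],[0,0,0,0,0,0],[0,0,0,0,0,0],[0,0,0,0,0,0],[0,0,0,0,0,0],[0,0,0,0,0,0],[0,0,0,0,0,0]]], "fingers": 0}}

```text
clock: 24.53
tool_pos: [0.5515, -0.2109, 0.0031]
orientation: [-179.9, -0.0, -79.0]
force: [0.0, 0.7, 6.3]
opening: 0.045
gripper_force: 30.0
```

Run:
```python
from h import *
report()
```

```text
clock 24.7333 F [0.19 1.15 5.39] tcp [ 0.5515 -0.2109  0.0031] op 0.044979530969035765 pan dv,du,score,sink [ 5.75   -0.625   0.7508  0.0205]
```

Emit:
{"name": "send_rows", "arguments": {"plan": [[[0,0,-2,0,0,0],[0,0,-6,0,0,0],[0,0,-10,0,0,0],[0,0,-14,0,0,0],[0,0,-18.5,0,0,0],[0,0,-18.5,0,0,0],[0,0,-18.5,0,0,0]]]}}

```text
clock: 25.32
tool_pos: [0.5521, -0.211, 0.1906]
orientation: [-179.7, -0.1, -79.0]
force: [-0.1, 0.5, -2.6]
opening: 0.0449
gripper_force: 30.0
```

Run:
```python
from h import *
report(); print(go(.427,.3005,.19))
```

```text
clock 25.5167 F [ 0.15 -0.04 -1.4 ] tcp [ 0.5495 -0.2106  0.1854] op 0.04518176893413454 pan dv,du,score,sink [ 5.75   -0.625   0.7494  0.0205]
(array([-52.51,   2.3 ,  -0.39]), array([ 0.19,  0.08, -0.03]))
```

Emit:
{"name": "send_rows", "arguments": {"plan": [[[-4,0.2,0,0,0,0],[-8,0.4,0,0,0,0],[-12,0.6,0,0,0,0],[-16,0.7,0,0,0,0],[-20,0.9,0,0,0,0],[-24,1.1,0,0,0,0],[-28,1.2,0,0,0,0],[-32,1.4,0,0,0,0]]]}}

```text
clock: 26.18
tool_pos: [0.4745, 0.1019, 0.186]
orientation: [179.9, -0.1, -79.0]
force: [1.5, 0.5, -1.4]
opening: 0.0447
gripper_force: 30.0
```

Emit:
{"name": "send_rows", "arguments": {"plan": [[[-4,0.2,0,0,0,0],[-8,0.3,0,0,0,0],[-12,0.5,0,0,0,0],[-16,0.7,0,0,0,0],[-20.4,0.9,1,0,0,0],[-20.4,0.9,2.4,0,0,0],[-20.4,0.9,2.4,0,0,0],[-20.4,0.9,2.4,0,0,0]]]}}

```text
clock: 26.85
tool_pos: [0.4272, 0.2985, 0.1613]
orientation: [179.8, -0.2, -78.9]
force: [0.3, -0.2, -1.0]
opening: 0.045
gripper_force: 30.0
```

Emit:
{"name": "send_rows", "arguments": {"plan": [[[0,0,0,0,0,0],[0,0,0,0,0,0]]]}}

```text
clock: 27.02
tool_pos: [0.4287, 0.2984, 0.1637]
orientation: [-180.0, -0.0, -79.1]
force: [0.0, -0.2, -1.5]
opening: 0.0449
gripper_force: 30.0
```

Run:
```python
from h import *
s=report(); print(go(.427,.3007,.15))
for x in rings(s,(240,85,290,160),(18,120,80),(32,255,255)): print(x[0].round(1),x[1],x[2])
print(proj(s,ctrl.get_obs()['tool_pos']))
```

```text
clock 27.2167 F [ 0.38 -0.17 -1.22] tcp [0.4288 0.2987 0.164 ] op 0.04472705040654942 pan dv,du,score,sink [ 5.75   -0.625   0.7463  0.0205]
(array([-0.23,  0.14,  1.4 ]), array([-0.04,  0.04, -0.08]))
[257.6 104.6] 130 [251 100  15  11]
[257.4 127.6] 140 [251 121  14  13]
[257.68676645 105.41749553]
```

Emit:
{"name": "send_rows", "arguments": {"plan": [[[-0.2,0.13,1.5,0,0,0],[-0.2,0.13,3,0,0,0],[-0.2,0.13,3.8,0,0,0],[-0.2,0.13,4.2,0,0,0],[-0.2,0.13,4.6,0,0,0],[-0.2,0.13,5.0,0,0,0],[-0.2,0.13,5.0,0,0,0],[-0.2,0.13,5.0,0,0,0]]]}}

```text
clock: 27.88
tool_pos: [0.4268, 0.301, 0.1137]
orientation: [-180.0, 0.0, -79.0]
force: [0.3, -1.3, -1.5]
opening: 0.0453
gripper_force: 30.0
```

Run:
```python
from h import *
report()
```

```text
clock 28.0833 F [-0.1  -0.56 -1.37] tcp [0.4268 0.3011 0.1138] op 0.04469101049931217 pan dv,du,score,sink [ 5.625  -0.5     0.7565  0.02  ]
```

Emit:
{"name": "send_rows", "arguments": {"plan": [[[0,0,0.3,0,0,0],[0,0,0.6,0,0,0],[0,0,0.8,0,0,0],[0,0,0.8,0,0,0],[0,0,0.8,0,0,0]]]}}

```text
clock: 28.5
tool_pos: [0.4267, 0.301, 0.1053]
orientation: [180.0, -0.0, -79.0]
force: [-0.2, 0.5, -1.6]
opening: 0.0449
gripper_force: 30.0
```

Run:
```python
from h import *
report()
```

```text
clock 28.7 F [ 0.43  0.51 -1.05] tcp [0.4267 0.301  0.1055] op 0.04444921204601005 pan dv,du,score,sink [ 6.125  -0.5     0.7577  0.0218]
```

Emit:
{"name": "send_rows", "arguments": {"plan": [[[0,0,0.2,0,0,0],[0,0,0.4,0,0,0],[0,0,0.4,0,0,0],[0,0,0.4,0,0,0]]]}}

```text
clock: 29.03
tool_pos: [0.4267, 0.3009, 0.1013]
orientation: [180.0, -0.0, -79.0]
force: [0.3, 0.5, -1.5]
opening: 0.0446
gripper_force: 30.0
```

Run:
```python
from h import *
s=report()
for x in rings(s,(240,105,290,160),(18,120,80),(32,255,255)): print(x[0].round(1),x[1],x[2])
for v in range(109,142): print(v,s['img'][v,254],s['img'][v,261],s['img'][v,268])
```

```text
clock 29.2333 F [ 0.66  1.08 -1.29] tcp [0.4267 0.3009 0.1015] op 0.045027865520862416 pan dv,du,score,sink [ 6.125  -0.5     0.7576  0.0218]
[257.5 126.2] 193 [251 118  14  17]
109 [33 33 31] [150 131 116] [111 109 101]
110 [49 50 48] [131 109  95] [110 108 100]
111 [54 56 53] [117 101  90] [111 108 101]
112 [46 47 45] [109  94  83] [110 107  99]
113 [51 53 51] [89 80 73] [112 109 101]
114 [47 47 46] [82 72 66] [110 107  99]
115 [62 62 60] [75 64 57] [113 110 102]
116 [45 51 49] [67 55 47] [125 123 113]
117 [53 58 42] [100  78  57] [120 118 110]
118 [142 125  66] [163 127  74] [109 107  99]
119 [189 149  76] [191 152  77] [111 109 100]
120 [185 146  76] [188 151  78] [112 110 102]
121 [182 144  73] [188 150  77] [109 107  99]
122 [188 149  78] [190 151  78] [105 101  92]
123 [188 149  77] [191 151  79] [138 129 118]
124 [186 147  76] [185 146  75] [226 223 218]
125 [160 125  63] [135 103  51] [236 238 240]
126 [87 65 33] [92 69 33] [237 239 241]
127 [92 70 34] [93 70 35] [233 234 237]
128 [121  93  47] [125  97  50] [213 215 227]
129 [136 105  52] [118  91  46] [209 211 224]
130 [90 70 35] [95 71 36] [210 212 225]
131 [96 73 36] [97 73 36] [210 213 225]
132 [115  87  43] [111  85  42] [211 214 226]
133 [89 66 30] [97 72 33] [210 214 226]
134 [103  86  63] [79 60 32] [210 212 225]
135 [171 167 169] [122 123 132] [209 212 225]
136 [213 217 231] [216 218 233] [210 212 225]
137 [210 213 226] [211 213 227] [208 211 224]
138 [209 211 224] [211 213 226] [183 185 195]
139 [190 193 204] [212 214 226] [172 174 177]
140 [174 175 179] [181 181 192] [240 241 243]
141 [239 240 242] [70 70 71] [236 237 239]
```

Emit:
{"name": "send_rows", "arguments": {"plan": [[[0,0,0.2,0,0,0],[0,0,0.4,0,0,0],[0,0,0.6,0,0,0],[0,0,0.8,0,0,0],[0,0,1.0,0,0,0],[0,0,1.0,0,0,0],[0,0,1.0,0,0,0]]]}}

```text
clock: 29.82
tool_pos: [0.4267, 0.301, 0.0914]
orientation: [180.0, -0.0, -79.0]
force: [0.3, 0.4, 0.1]
opening: 0.0452
gripper_force: 30.0
```

Run:
```python
from h import *
s=report()
for v in range(118,146): print(v,s['img'][v,254,0],s['img'][v,261,0],s['img'][v,268,0])
```

```text
clock 30.0167 F [ 0.51  0.66 -0.01] tcp [0.4267 0.3009 0.0915] op 0.04477379232884925 pan dv,du,score,sink [ 8.75   -0.625   0.7324  0.0313]
118 23 141 112
119 14 151 125
120 68 152 117
121 164 174 110
122 188 191 112
123 187 191 112
124 183 190 106
125 187 190 113
126 187 190 188
127 184 183 242
128 145 124 237
129 90 91 233
130 102 108 219
131 129 153 210
132 92 96 209
133 94 99 210
134 104 113 210
135 111 100 211
136 92 91 211
137 130 87 210
138 201 151 210
139 212 216 210
140 209 212 196
141 199 215 167
142 185 198 226
143 233 119 237
144 239 109 236
145 236 96 235
```

Ring b is seated, with a pan height of about 0.0645 and a reading of about 0.0405. I'll release it and back off.

Emit:
{"name": "send_rows", "arguments": {"plan": [[[0,0,0,0,0,0],[0,0,0,0,0,0],[0,0,0,0,0,0],[0,0,0,0,0,0],[0,0,0,0,0,0],[0,0,0,0,0,0]]], "fingers": 0.75}}

```text
clock: 30.52
tool_pos: [0.4266, 0.3008, 0.0914]
orientation: [180.0, -0.0, -79.0]
force: [-0.2, -0.1, 0.4]
opening: 0.0654
gripper_force: 0.0
```

Emit:
{"name": "send_rows", "arguments": {"plan": [[[0,0,-0.8,0,0,0],[0,0,-3,0,0,0],[0,0,-6,0,0,0],[0,0,-10,0,0,0],[4,0.8,-10,0,0,0],[8,1.6,-10,0,0,0],[12,2.4,-10,0,0,0],[16,3.2,-10,0,0,0]]]}}

```text
clock: 31.18
tool_pos: [0.4253, 0.1363, 0.1923]
orientation: [-179.9, 0.0, -78.9]
force: [1.3, -0.0, 0.1]
opening: 0.0654
gripper_force: 0.0
```

Emit:
{"name": "send_rows", "arguments": {"plan": [[[3,0.6,0,0,0,0],[3,0.6,0,0,0,0],[3,0.6,0,0,0,0],[3,0.6,0,0,0,0]]]}}

```text
clock: 31.52
tool_pos: [0.4259, 0.1073, 0.1921]
orientation: [-179.9, 0.0, -79.1]
force: [-0.9, -0.1, -0.7]
opening: 0.0658
gripper_force: 0.0
```

Run:
```python
from h import *
s=report()
im=s['img']
for v in range(108,146): print(v,im[v,268,0],im[v,261,0],' | ',' '.join('%d,%d,%d'%tuple(im[v,u]) for u in range(248,258)))
```

```text
clock 31.7167 F [ 0.13 -0.03 -0.68] tcp [0.4256 0.108  0.1914] op 0.0661369550410375 pan dv,du,score,sink [16.625   0.125   0.6245  0.06  ]
108 143 106  |  93,72,36 92,72,37 91,71,36 83,66,39 66,54,36 41,34,22 166,173,173 187,195,193 101,101,100 49,44,42
109 131 148  |  83,66,38 66,55,38 62,54,39 65,56,49 48,44,44 18,20,21 33,33,31 153,160,156 172,178,175 98,99,99
110 113 116  |  36,38,46 36,39,45 35,39,45 76,79,89 71,74,82 31,32,34 49,49,47 122,128,120 134,139,134 99,102,107
111 77 138  |  38,40,45 38,40,46 38,40,44 50,52,58 51,52,57 49,50,51 58,60,58 72,73,71 90,92,91 95,95,97
112 39 96  |  39,42,46 37,40,44 38,40,44 36,37,42 52,54,59 83,84,88 98,101,106 122,124,129 166,168,172 154,157,161
113 106 27  |  31,33,38 29,31,36 28,28,32 23,24,27 53,53,57 93,94,98 121,123,127 114,116,120 89,91,95 61,63,65
114 152 45  |  13,14,16 15,16,16 13,14,17 13,13,15 27,28,30 36,37,39 31,32,33 30,30,31 36,36,37 31,32,32
115 147 77  |  17,18,20 15,17,18 15,16,19 15,16,17 15,17,18 29,30,30 38,38,38 49,49,48 81,84,81 76,77,76
116 144 70  |  14,16,17 16,16,18 16,17,19 16,16,18 16,21,20 26,35,30 51,56,52 
[... 2835 characters left out ...]
13,226 211,213,226 213,215,228
141 200 215  |  237,238,240 240,241,242 210,212,215 167,168,173 177,178,187 186,189,200 196,199,210 204,207,219 211,213,226 213,215,228
142 223 196  |  236,236,239 236,238,240 238,239,241 231,231,234 191,192,196 164,165,168 174,175,181 178,178,187 182,182,194 189,191,202
143 237 109  |  235,236,238 235,236,239 236,237,239 237,238,240 238,239,241 240,242,243 234,235,237 160,162,165 71,71,74 86,85,88
144 236 110  |  235,236,238 235,236,238 235,236,238 235,236,238 236,237,239 237,238,240 239,241,243 218,219,224 127,129,132 78,78,82
145 235 97  |  235,236,238 235,236,238 235,236,238 235,236,238 236,237,239 235,237,239 237,238,240 242,243,244 207,209,213 125,126,129
```

The rows at column 261 match those before release, so the pan stayed put at about 0.040, inside the band. The hand is clear of the scale, so I'm handing in.

```bash
python3 -c "
from plant import ctrl
print(ctrl.close_job())"
```

```text
the job is handed in; nothing more can be done
None
```

Three rings (d, a, b) are on the post and the fourth, c, was left where it lies; I estimate the pointer rests at about 0.040, inside the band (0.030 to 0.042), from hand heights and pan images since the dial was too coarse to read directly, and the job is handed in at about 32 s with no verdict returned.

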